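# Push the tray of coated sinkers home against the stop, between the yellow lines

### The arm

A 7-joint arm with a two-finger parallel gripper is mounted at the origin on the work surface. World frame = base frame: x ahead of the robot, y to its left, z up, the work surface at z = 0. Lengths are in m, angles in rad, forces in N, time in s.
With the tool pointing down it reaches from about 0.425 to 0.875 m from the base axis. Payload 4.7 kg.
Tool frame: the origin (TCP) lies midway between the tips of the shut fingers; the grasp point (between the pads) lies 19 mm behind it (ctrl.grasp_offset is the distance from the TCP to the grasp point, in m); z points along the fingers, y is the direction in which the jaws open and shut (so a half turn about z gives the same grasp; the last joint's range is limited). The gripper opens to 87 mm and grips with 3 to 60 N. Pads are 19 mm wide; open, the fingers measure 117 mm over their backs; the gripper's body (75 mm by 190 mm) begins 51 mm behind the grasp point.
Start: joints at [-1.087, 0.321, -0.07, 1.45, 0.023, 1.371, -0.057], TCP at [0.294, 0.58, 0.223] pointing down, gripper open.
Joint ranges: [-2.86, 2.86], [-0.3, 2.09], [-1.38, 1.24], [0.06, 2.45], [-1.56, 4.7], [0.09, 2.05], [-2.69, 2.69]. Speed limits (rad/s): [2.57, 2.57, 3.14, 3.14, 3.14, 3.14, 3.14].

### API

Orientations are given as a unit quaternion [x, y, z, w].
In Python, from station import ctrl, monitor, get_image, camera_model, spot_in, outline_of gives the robot as it stands. Calls block until the motion is done:
- ctrl.movep(position, orientation): joint-space move of the TCP to a pose.
- ctrl.move_straight(position, attitude=None, rate=0.15): straight line of the TCP; attitude=None keeps the orientation; rate is the mean speed in m/s.
- ctrl.move_joints(angles): joint-space move.
- ctrl.set_gripper(opening, effort=None): opening from 0.0 (shut) to 1.0 (fully open); effort is the grip in N (None keeps the last); returns when the fingers have stopped.
- ctrl.sleep(seconds).
- ctrl.solve_ik(position, orientation): joint angles nearest the present ones, or None.
- monitor.read_state(): the state.
- get_image(name): name is "scene" or "top" or "wrist"; returns the picture (400x640x3 uint8, red, green, blue); there is no depth.
- camera_model(name): a dict with "intrinsics" (3x3 intrinsics, pixels), "R" (3x3) and "t" (3): a world point X has camera coordinates R X + t; the wrist camera has in their place "T_tool_cam" (4x4, takes a point from camera to tool coordinates, whose origin is the TCP and whose axes are the flange's). Camera axes: x right, y down, z forward; pixel columns grow to the right and rows downward; lengths in m; the calibration is good to about 2 mm. A picture is of the moment at which its call begins: read the wrist's pose just before it. camera_model takes no time and is no camera call.
A pose or a line that the arm cannot do raises ctrl.MotionError and nothing moves.
- ctrl.sign_off(): hands the job in, once; it reports no verdict.
Trained networks look in the newest picture that a camera, given by its name, has taken for a name from the list of things; names that differ only in an ending like _2 or _b are one class to them, and where a whole thing is asked for, a point or a joint stands for the part that bears it (a point fixed in the world has none). Each returns a list of dicts, best first, with "confidence" (0 to 1); they miss things now and then, are a little off and sometimes report something else, mostly with a low value. They report only what shows in the picture. A call takes as long as a camera call. They do not tell look-alikes from the thing itself.
- spot_in(camera, label): "xy" ([column, row] as shares, 0 to 1, of the picture: columns of its width, rows of its height, amid what is visible of it).
- outline_of(camera, label): "mask" (400x640 bool, what is visible of it) and "xy" ([column, row] as shares, 0 to 1, of the picture: columns of its width, rows of its height, amid what is visible of it).
The state is a dict: "time": time; "qpos": joint angles; "joint_vel": joint speeds; "joint_efforts": joint torques, N m; "tcp_pos": TCP position; "tcp_rot": TCP orientation; "contact_force": force on the tool from outside, world axes, zero at the start; "torque": the same for the moment, N m; "gripper_width": opening from 0.0 (shut) to 1.0 (fully open).
Only numpy, scipy, OpenCV 4.12 (cv2) and the standard library are available. Lean on these libraries where they do the work, as an engineer would, in place of code of your own. Each camera call takes 0.05 s, during which the arm holds its last target.

### The job

Without gripping or lifting it, push the blue tray of olive-coated sinkers along the felt board until its long far side sits flush against the wooden stop batten and it stands between the two yellow lines. Leave the plain wooden tray that is already in its place, the tape roll, the knife and the pliers where they are, and finish with the arm clear of everything.

Things in the scene. Friction and masses are not known exactly. Their poses are not given: they have to be found in the camera images.
- blue_tray: Loose low tray, a blue painted wooden block filled on top with olive sinkers fixed to it: 90 mm deep (its x), 140 mm long (its y), about 33 mm high; the blue side walls are 22 mm high and upright, the sinkers rise above. Weighs about 0.6 kg (0.4 to 0.8). Slides freely when pushed on a side. Origin: centre of its underside. Too wide to be gripped.
- mark: The place for the blue tray on the board: between two painted yellow lines (each 8 mm wide, 110 mm long, flat) that run at right angles to the stop batten, their inner edges 162 mm apart. Fixed to the board. Origin: on the board's surface, midway between the lines, where the centre of the blue tray comes when it sits in place (1 mm before full contact with the stop). x points squarely towards the stop, y along the stop. It lies in the left or the right half of the board.
- board: Fixed flat board faced with grey felt, 360 mm in x, 520 mm in y, 8 mm thick, on the bench. A light wooden stop batten, 25 mm thick and 500 mm long, 30 mm high above the felt, stands along its far edge; its face towards the robot is at x = +155 mm in the board's frame. Origin: centre of the board's underside; x points from the robot towards the stop.
- wood_tray: Loose tray of the same shape and size as the blue one, in plain brown wood with silver-grey sinkers, already standing against the stop in the other half of the board. To be left alone. Origin: centre of its underside.
- tape: Brown tape roll lying flat on the bench beside the board, 90 mm across, 24 mm high. Leave alone. Origin: centre of its underside.
- knife: Yellow and black utility knife lying on the bench beside the board, 135 mm long (its x), 22 mm wide, 17 mm high. Leave alone. Origin: underside, near its middle.
- pliers: Pliers with teal handles lying on the bench beside the board, about 170 mm long (its x), 60 mm wide, 14 mm high. Leave alone. Origin: underside, near its middle.
There are look-alikes about, which are no part of the job. What is meant by the blue_tray is not turquoise, and is the larger of those in its own colour.

How it is judged:
By the outcome, as a careful person would: the job done as asked, in the order asked, and still so for the second after the job is handed in, with the robot touching nothing.
It also fails if it takes over 51 s, if anything falls off the work surface, if the arm or the gripper's body presses on something with over 40 N, if the wrist force passes 120 N, or if a joint passes its speed limit or range.

## Working session

There is one attempt and no reset: what is moved stays moved. The work goes in short steps, each a Python script; the robot and the scene stay as the last script left them, time stands still between calls to the robot, and variables do not carry over. Pictures are saved under pics/ and viewed, and the job is handed in when it is done.

```bash
mkdir -p pics; ls; python3 - <<'E'
from station import *
import cv2
for n in ["scene","top"]:
    im=get_image(n); cv2.imwrite(f"pics/{n}0.png",im[:,:,::-1])
    m=camera_model(n); print(n,m)
s=monitor.read_state(); print(s)
E
```

```text
pics
scene {'intrinsics': array([[436.94240943,   0.        , 320.16909207],
       [  0.        , 436.94240943, 211.77364632],
       [  0.        ,   0.        ,   1.        ]]), 'R': array([[ 0.01634124,  0.99970494, -0.01797191],
       [ 0.77226401, -0.02403625, -0.63484688],
       [-0.63509154, -0.00350487, -0.77242893]]), 't': array([ 0.0047032 , -0.3416414 ,  1.47571905])}
top {'intrinsics': array([[372.4524523 ,   0.        , 315.65132274],
       [  0.        , 372.4524523 , 198.75382722],
       [  0.        ,   0.        ,   1.        ]]), 'R': array([[ 0.01142574, -0.99971916, -0.02076196],
       [-0.99830652, -0.01022026, -0.0572681 ],
       [ 0.05703983,  0.02138113, -0.99814293]]), 't': array([-0.00188635,  0.44327474,  0.96227254])}
{'time': 0.1, 'qpos': array([-1.0869055 ,  0.32173922, -0.07008267,  1.451515  ,  0.02263357,
        1.37079655, -0.05690742]), 'joint_vel': array([-0.00031426, -0.00196219,  0.00032977, -0.00208034,  0.00049141,
        0.00017969,  0.00075725]), 'joint_efforts': array([ 5.23414997e-05, -4.92572629e+01, -4.05492643e-01, -3.13398778e+01,
       -6.39691134e-02,  3.94059252e-02,  6.59093848e-05]), 'tcp_pos': array([0.29409403, 0.57912853, 0.22159622]), 'tcp_rot': array([ 2.32729356e-01,  9.72541181e-01, -8.25124713e-04, -1.33292178e-04]), 'contact_force': array([ 0.8558279 ,  0.07637219, -0.15251737]), 'torque': array([-0.03013597,  0.00346429,  0.03505999]), 'gripper_width': 1.0016135600964398}
```

View pics/scene0.png

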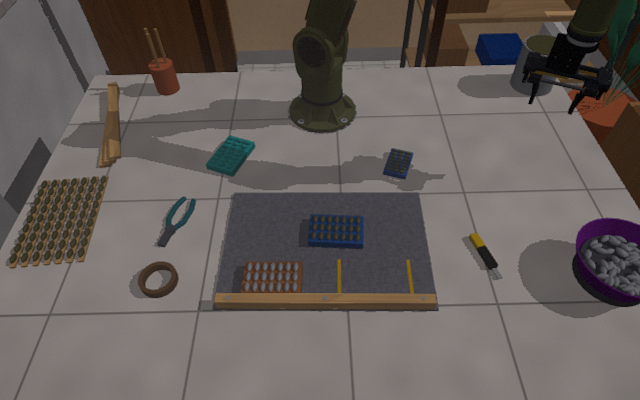

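View pics/top0.png

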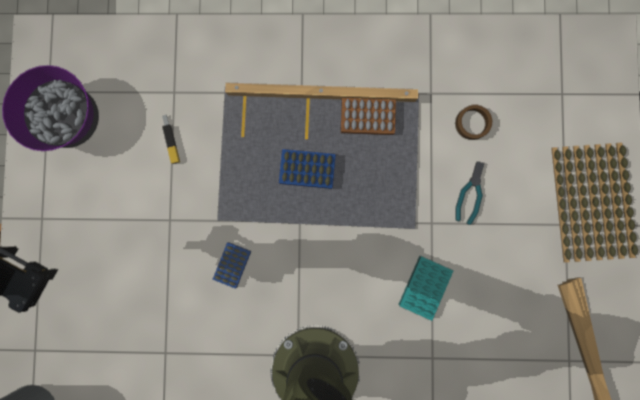

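The task tray is the large blue one on the felt, at about (308,169) in the top view. The small blue one off the board and the turquoise one are decoys. The yellow lines are at columns of about 243 and 307. Next I measure.

```bash
cat > h.py <<'E'
from station import *
import cv2, numpy as np
def ray(n,uv,z):
    m=camera_model(n);K,R,t=m["intrinsics"],m["R"],m["t"]
    uv=np.atleast_2d(np.asarray(uv,float))
    d=(np.linalg.inv(K)@np.c_[uv,np.ones(len(uv))].T).T@R
    c=-R.T@t
    return (c+d*((z-c[2])/d[:,2])[:,None])[:,:2]
def hsv(im): return cv2.cvtColor(im,cv2.COLOR_RGB2HSV)
def blobs(mask,n,z,mina=30):
    k,l,st,_=cv2.connectedComponentsWithStats(mask.astype(np.uint8))
    out=[]
    for i in range(1,k):
        if st[i,4]<mina: continue
        v,u=np.nonzero(l==i)
        p=ray(n,np.c_[u,v],z)
        r=cv2.minAreaRect((p*1000).astype(np.float32))
        out.append((st[i].tolist(),np.round(p.mean(0),4),r))
    return out
E
python3 - <<'E'
from h import *
for n in ["top","scene"]:
    im=get_image(n);h=hsv(im)
    y=cv2.inRange(h,(18,130,90),(32,255,255))
    b=cv2.inRange(h,(104,110,40),(122,255,255)); b=cv2.morphologyEx(b,cv2.MORPH_CLOSE,np.ones((9,9)))
    w=cv2.inRange(h,(10,70,130),(20,180,255))
    print(n)
    for nm,mk,z in (("yel",y,.008),("blue",b,.03),("wood",w,.038)):
        for o in blobs(mk,n,z): print(nm,*o)
    for lb in ["blue_tray","wood_tray","board"]:
        for o in outline_of(n,lb):
            if o["confidence"]<.3: continue
            mk=o["mask"]; print(lb,o["confidence"],[ (a,p,r) for a,p,r in blobs(mk,n,.03 if lb!="board" else .008)])
    r=(slice(60,240),slice(200,440)) if n=="top" else (slice(180,320),slice(200,450))
    cv2.imwrite(f"pics/{n}1.png",cv2.resize(im[r][:,:,::-1],None,fx=3,fy=3,interpolation=cv2.INTER_CUBIC))
E
```

```text
top
yel [242, 96, 4, 41, 106] [0.6652 0.1989] ((663.4673461914062, 199.01324462890625), (6.932345390319824, 108.7157974243164), 88.32160949707031)
yel [305, 98, 4, 41, 108] [0.6552 0.029 ] ((658.933837890625, 28.60661506652832), (7.423172473907471, 108.32525634765625), 87.76972198486328)
yel [168, 146, 11, 17, 130] [0.5592 0.3852] ((559.3468017578125, 385.3219909667969), (44.694496154785156, 20.772666931152344), 15.895407676696777)
blue [279, 149, 56, 39, 1832] [0.5205 0.0264] ((520.669677734375, 26.37588882446289), (138.67904663085938, 89.26646423339844), 84.8249740600586)
blue [214, 243, 36, 44, 868] [0.2709 0.2153] ((270.7135009765625, 215.99607849121094), (60.52778244018555, 98.0788345336914), 69.9427490234375)
wood [225, 83, 193, 15, 1697] [ 0.7237 -0.0093] ((723.3917236328125, -7.03338623046875), (498.01806640625, 25.20366096496582), 88.39321899414062)
wood [561, 278, 28, 39, 636] [ 0.2053 -0.6428] ((201.75396728515625, -645.3458251953125), (91.3741683959961, 53.2977409362793), 17.141698837280273)
wood [591, 374, 20, 26, 314] [-0.0102 -0.6985] ((-11.341827392578125, -698.066894
[... 2827 characters left out ...]
267578125))]
blue_tray 0.76 [([308, 213, 57, 35, 1780], array([0.5297, 0.0283]), ((527.6724243164062, 28.48424530029297), (141.12391662597656, 105.37046813964844), 84.93437194824219))]
blue_tray 0.74 [([206, 134, 49, 42, 1205], array([ 0.2383, -0.2747]), ((235.28790283203125, -274.068115234375), (104.51402282714844, 159.86878967285156), 66.9323501586914))]
wood_tray 0.66 [([241, 261, 62, 32, 1891], array([ 0.6611, -0.1286]), ((660.1757202148438, -128.2852783203125), (141.16355895996094, 84.73986053466797), 88.39517211914062))]
board 0.65 [([213, 191, 227, 121, 20616], array([0.5749, 0.0089]), ((558.3818969726562, -1.040496826171875), (523.1209716796875, 367.93408203125), 88.53871154785156))]
```

View pics/top1.png

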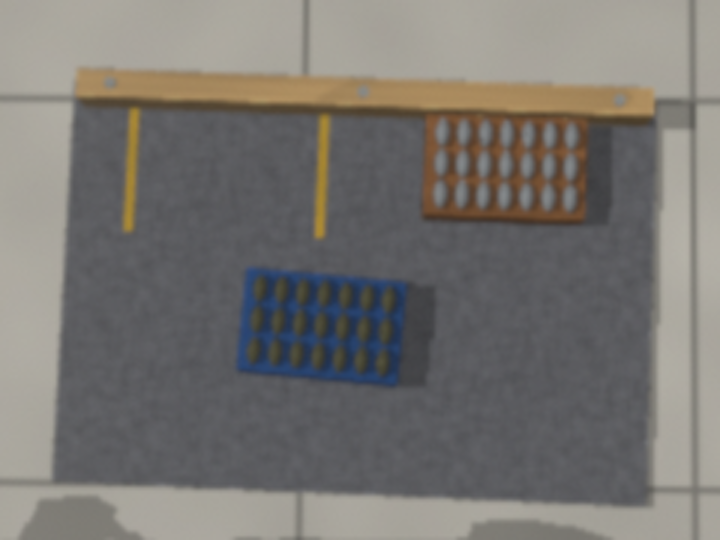

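View pics/scene1.png

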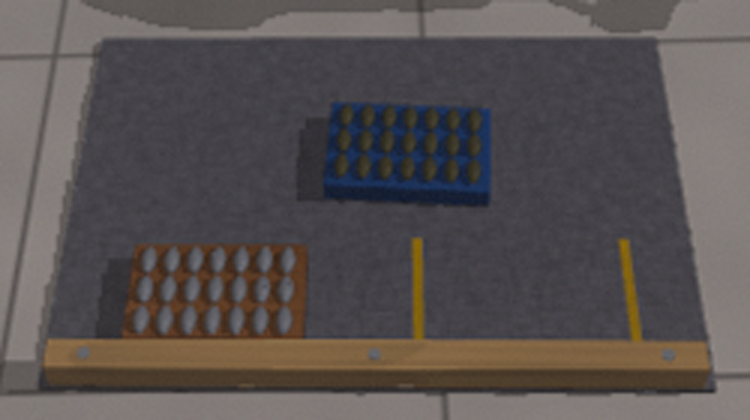

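```bash
cat >> h.py <<'E'
YAW=-0.0271
X=np.array([np.cos(YAW),np.sin(YAW)]);Y=np.array([-np.sin(YAW),np.cos(YAW)])
def B(bx,by,z): return np.r_[bx*X+by*Y,z]   # board-aligned axes, mm->m not applied
def q(ydir):
    a=(ydir+np.pi/2)/2; return [np.cos(a),np.sin(a),0,0]
def st(msg=""):
    s=monitor.read_state();p=s["tcp_pos"]
    print(msg,"t%.1f"%s["time"],"board xy",np.round([p[:2]@X,p[:2]@Y,p[2]],4),"F",np.round(s["contact_force"],1),"w%.2f"%s["gripper_width"],flush=True)
    return s
def tray(n):
    im=get_image(n);h=hsv(im)
    b=cv2.inRange(h,(104,110,40),(122,255,255)); b=cv2.morphologyEx(b,cv2.MORPH_CLOSE,np.ones((9,9)))
    for a,p,r in blobs(b,n,.03,800):
        c=np.array(r[0])/1000
        if c[0]>.4: print(n,"tray board xy",np.round([c@X,c@Y],4),"size",np.round(r[1],1),"ang",round(r[2],2),"px",a)
    return im
E
python3 - <<'E'
from h import *
P=B(.520,-.075,.20)
for k in (YAW,YAW+np.pi): print(ctrl.solve_ik(P,q(k)))
k=min((YAW,YAW+np.pi),key=lambda k: 9 if (j:=ctrl.solve_ik(P,q(k))) is None else abs(j[6]))
print(k)
ctrl.movep(P,q(k)); st("hover")
ctrl.set_gripper(0.5); st()
ctrl.move_straight(B(.520,-.075,.022),rate=.12); st("down")
im=tray("top"); im2=get_image("scene")
cv2.imwrite("pics/a.png",np.vstack([cv2.resize(i[60:320,140:540],(800,520))[:, :,::-1][:300*1] if 0 else cv2.resize(i[60:320,140:540],(460,299))[:,:,::-1] for i in (im,im2)]))
E
```

```text
[-0.43275149  0.06501235  0.57999483  1.80918336 -0.03719192  1.27819682
  0.12990659]
None
-0.0271
hover t3.0 board xy [ 0.5203 -0.0736  0.2   ] F [-0.5  0.7 -0.6] w1.00
 t4.0 board xy [ 0.52  -0.075  0.2  ] F [1.1 0.8 0.3] w0.50
down t5.6 board xy [ 0.5206 -0.0751  0.0227] F [-0.1 -0.6 -0.8] w0.50
top tray board xy [0.5198 0.0413] size [137.2  89.4] ang 85.2 px [279, 150, 56, 38, 1727]
```

View pics/a.png

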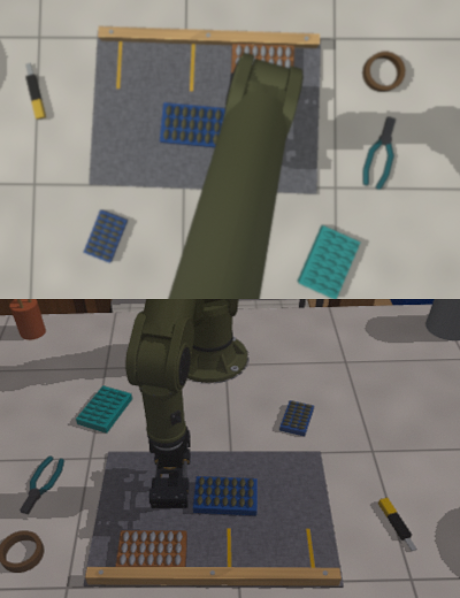

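The gripper is beside the tray's short side: in the lower picture, the gripper is at about (168,490) and the tray at (225,495). Now I push along the board's y.

```bash
python3 - <<'E'
from h import *
for y in (-.045,-.02,.01,.04):
    ctrl.move_straight(B(.520,y,.022),rate=.05); s=st()
    if np.abs(s["contact_force"]).max()>20: break
im=tray("scene"); im2=tray("top")
cv2.imwrite("pics/b.png",np.vstack([cv2.resize(i[60:320,140:540],(460,299))[:,:,::-1] for i in (im2,im)]))
E
```

```text
t6.5 board xy [ 0.52   -0.0451  0.022 ] F [ 0.1 -0.6  0.2] w0.50
 t7.1 board xy [ 0.5199 -0.0191  0.022 ] F [ 0.4  0.8 -0.9] w0.50
 t7.9 board xy [0.5199 0.011  0.022 ] F [-0.2  1.2 -0.3] w0.50
 t8.6 board xy [0.5199 0.0411 0.022 ] F [-0.1  0.   0.2] w0.50
scene tray board xy [0.5245 0.123 ] size [139.9  99.4] ang 88.34 px [340, 214, 57, 32, 1383]
```

View pics/b.png

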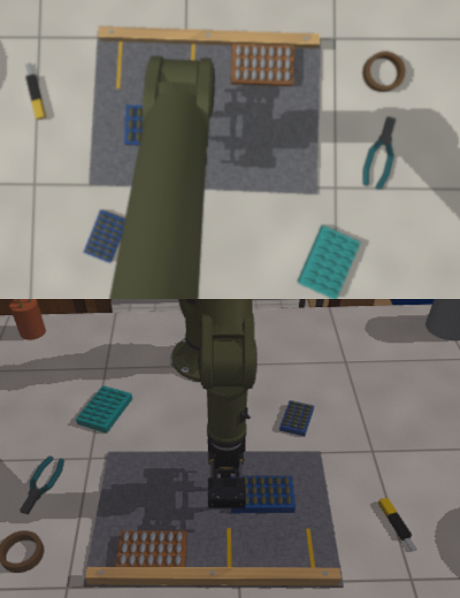

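```bash
python3 - <<'E'
from h import *
ctrl.move_straight(B(.520,.0505,.022),rate=.04); st()
ctrl.move_straight(B(.520,.0,.022),rate=.12)
ctrl.move_straight(B(.520,.0,.12),rate=.15)
ctrl.set_gripper(1.0)
P=B(.440,.131,.14)
for k in (YAW+np.pi/2,YAW-np.pi/2): print(ctrl.solve_ik(P,q(k)))
ctrl.movep(P,q(YAW+np.pi/2)); st("hover")
im=tray("scene"); im2=tray("top")
cv2.imwrite("pics/c.png",np.vstack([cv2.resize(i[60:320,140:540],(460,299))[:,:,::-1] for i in (im2,im)]))
E
```

```text
t9.1 board xy [0.5201 0.0512 0.022 ] F [-0.1 -0.5 -0.2] w0.50
[-0.65817926 -0.03592652  0.33346597  2.02256264  0.01286368  1.15300972
  1.21356391]
[-0.77758852 -0.04205129  0.45083169  2.02612495  0.02003856  1.15339608
 -1.93312416]
hover t12.6 board xy [0.4403 0.1306 0.14  ] F [-0.1 -0.8 -0.3] w1.00
scene tray board xy [0.5245 0.1328] size [139.9  99.4] ang 88.34 px [344, 214, 57, 32, 1750]
top tray board xy [0.5303 0.1244] size [125.2  60.7] ang 88.79 px [251, 151, 49, 25, 871]
```

View pics/c.png

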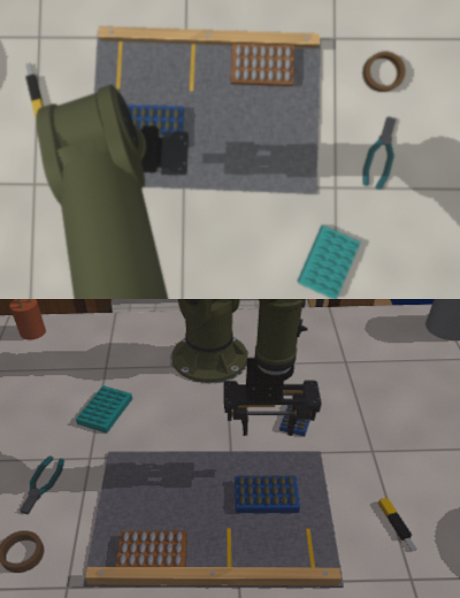

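The tray is square and centred on the lines: y is 0.1328 against 0.1323 for the mark in the same camera. Next I push it towards the stop.

```bash
python3 - <<'E'
from h import *
ctrl.move_straight(B(.440,.131,.022),rate=.12); st()
for x in (.48,.52,.56,.590):
    ctrl.move_straight(B(x,.131,.022),rate=.05); s=st()
    if np.abs(s["contact_force"]).max()>25: break
im=tray("scene"); im2=tray("top")
cv2.imwrite("pics/d.png",np.vstack([cv2.resize(i[60:320,140:540],(460,299))[:,:,::-1] for i in (im2,im)]))
E
```

```text
t13.8 board xy [0.4407 0.1312 0.0226] F [-0.5  0.2  0.3] w1.00
 t14.8 board xy [0.4787 0.131  0.0217] F [-5.7  0.7  4.4] w1.00
 t15.7 board xy [0.5205 0.1309 0.0221] F [ 0.3  0.2 -0.5] w1.00
 t16.7 board xy [0.5602 0.131  0.022 ] F [-2.3  1.   1.4] w1.00
 t17.4 board xy [0.5906 0.1309 0.022 ] F [-1.   0.  -1.2] w1.00
scene tray board xy [0.6521 0.1324] size [139.9  96.5] ang 88.48 px [345, 255, 62, 36, 2117]
```

View pics/d.png

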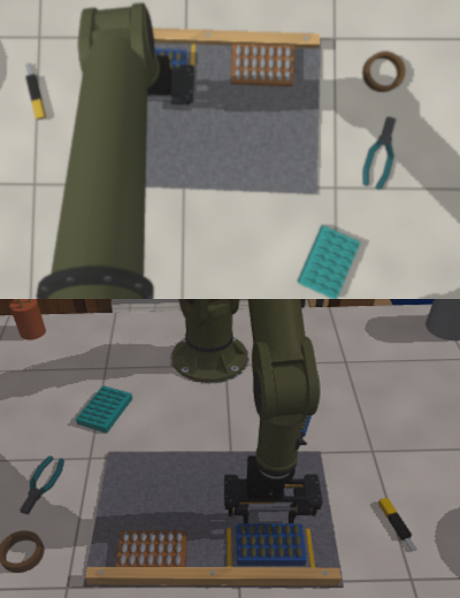

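The tray is between the lines and about 20 mm short of the stop. I push on in 3 mm steps, watching the force.

```bash
python3 - <<'E'
from h import *
x=.590
while x<.625:
    x+=.003 if x<.602 else .001
    ctrl.move_straight(B(x,.131,.022),rate=.03)
    f=[]
    for _ in range(4):
        ctrl.sleep(.03); f.append(monitor.read_state()["contact_force"][:2]@X)
    print(round(x,4),np.round(f,1),flush=True)
    if np.mean(f)<-14: break
st()
tray("scene")
E
```

```text
0.593 [-5.3 -5.  -5.8 -5.1]
0.596 [-3.5 -4.  -3.2 -4.4]
0.599 [-2.3 -2.1 -3.2 -2.3]
0.602 [-2.5 -2.4 -2.3 -2.5]
0.603 [-4.3 -3.8 -3.4 -4.7]
0.604 [-2.6 -1.7 -2.8 -2.5]
0.605 [-3.4 -2.9 -2.8 -2.4]
0.606 [-1.6 -2.2 -1.8 -1.5]
0.607 [-2.2 -1.5 -1.9 -1.8]
0.608 [-2.2 -2.4 -1.8 -1.4]
0.609 [-2.3 -2.4 -1.5 -1.5]
0.61 [-1.9 -1.3 -2.  -1.6]
0.611 [-5.3 -5.8 -4.1 -5.5]
0.612 [-8.  -7.3 -7.2 -7.1]
0.613 [ -9.5  -9.6 -10.9 -10. ]
0.614 [-12.4 -12.4 -12.6 -11.9]
0.615 [-15.9 -15.5 -14.7 -13.8]
 t24.0 board xy [0.6104 0.1311 0.0219] F [-13.8  -0.4  10.4] w1.00
scene tray board xy [0.6649 0.1326] size [139.7  81.5] ang 88.4 px [346, 262, 62, 31, 1848]
```

The force rose at the expected contact point (x≈0.611), so the tray is on the stop. I back off, lift, move clear and check.

```bash
python3 - <<'E'
from h import *
ctrl.move_straight(B(.56,.131,.022),rate=.08)
ctrl.move_straight(B(.53,.131,.20),rate=.18)
ctrl.move_joints([-1.087,0.321,-0.07,1.45,0.023,1.371,-0.057]); st("clear")
im=tray("scene"); im2=tray("top")
for n,i in (("scene",im),("top",im2)):
    for a,p,r in blobs(cv2.inRange(hsv(i),(18,130,90),(32,255,255)),n,.008): 
        c=np.array(r[0])/1000; print(n,"yel",np.round([c@X,c@Y],4),np.round(r[1],1))
    for lb in ["wood_tray","tape","knife","pliers"]:
        o=outline_of(n,lb)
        if o: print(lb,np.round(np.array(o[0]["xy"])*[640,400],1),o[0]["confidence"])
cv2.imwrite("pics/e1.png",cv2.resize(im2[60:190,200:440][:,:,::-1],None,fx=3,fy=3,interpolation=cv2.INTER_CUBIC))
cv2.imwrite("pics/e2.png",cv2.resize(im[180:320,200:450][:,:,::-1],None,fx=3,fy=3,interpolation=cv2.INTER_CUBIC))
E
```

```text
clear t27.9 board xy [0.2803 0.5865 0.2227] F [-0.3  0.1 -0. ] w1.00
scene tray board xy [0.6649 0.1326] size [139.7  81.5] ang 88.4 px [346, 262, 62, 31, 1848]
top tray board xy [0.6646 0.1315] size [139.   89.4] ang 88.49 px [247, 95, 55, 35, 1792]
scene yel [0.542  0.4022] [41.3 21. ]
scene yel [0.6472 0.0467] [ 7.4 92.3]
scene yel [0.65   0.2178] [ 8.1 91.7]
tape [150.5 269.9] 0.81
knife [478.8 250.9] 0.77
pliers [171.6 221.8] 0.58
top yel [0.6578 0.2169] [  6.9 108.7]
top yel [0.6579 0.0466] [  6.9 108.3]
top yel [0.5487 0.4003] [44.7 20.8]
wood_tray [369.7 114. ] 0.86
tape [476.1 108.6] 0.69
knife [168.1 142.8] 0.84
pliers [475.2 190.3] 0.95
```

View pics/e1.png

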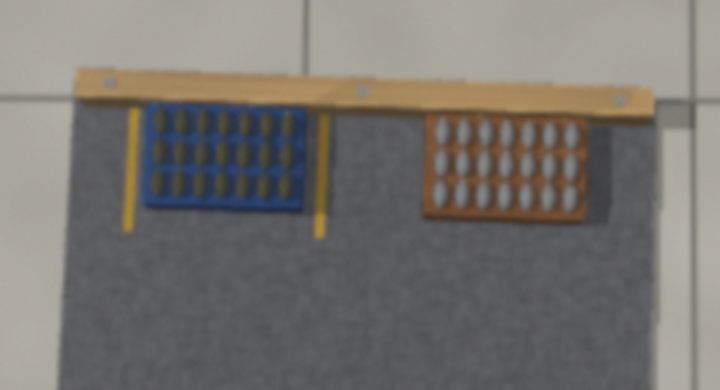

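View pics/e2.png

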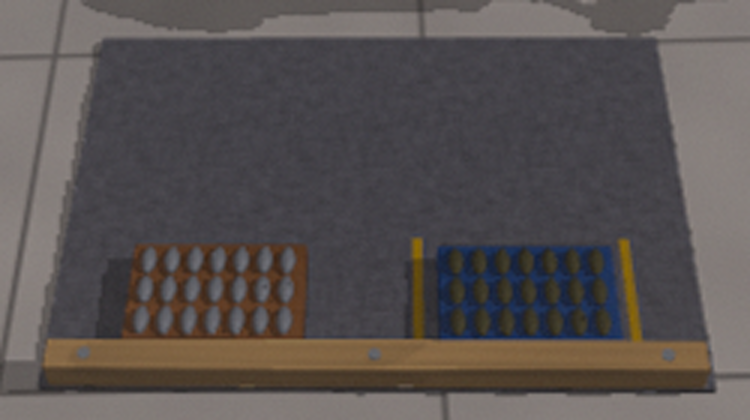

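The blue tray sits flush on the batten, with felt showing between it and both lines. The wood tray is where it was.

```bash
python3 - <<'E'
from h import *
ctrl.sign_off(); st()
E
```

```text
the job is handed in; nothing more can be done
the job is handed in; nothing more can be done
```

The blue tray is flush against the stop batten and between the two yellow lines. I handed the job in at about 28 s, with the arm back at its start pose. I pushed the tray sideways on its short end with two fingertips, then squarely forwards on its long near side. Nothing was gripped or lifted.

**Contact with the stop:** the pushing force rose from about 2 N to 14 N at the expected contact position, and I backed off from there.

**Final position (top camera):**

| Check | Measured | Target |
|---|---|---|
| Tray centre along the stop | 131.5 mm | 131.8 mm, midway between the lines |
| Angle of tray's long side | 88.5° | 88.4°, the batten |
| Tray centre towards the stop | 664.6 mm | 665.8 mm at full contact |

The 1.2 mm shortfall towards the stop is within the roughly 2 mm camera calibration error. The scene camera agreed to about 1 mm on the tray's position.

**Other items:** the wood tray looks the same in the pictures before and after. The tape, knife and pliers were detected in both cameras at the end, and the arm never worked near them. The one miss was that the detector did not report the wood tray in the final scene picture, though it is plainly visible there.

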